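# Slide the specimen tray home under the bench riser

## Task

Take the specimen tray by its black grip and slide it, with the glass dish riding in its cradle, along the bench under the low riser shelf until the slot in its far edge has found the hidden locating pin and the tray is fully home, squared up with its edge flush with the shelf edge; then let go. Push gently and feel for the pin sideways, never forcing the tray against the riser or pin, keep the dish clear of the shelf's underside, and leave the other lab ware where it stands.

Things in the scene. Friction and masses are not known exactly. Their poses are not given: they have to be found in the camera images.
- tray: Low grey metal tray, 8 mm thick, flat on the bench, 0.14 to 0.28 kg, sliding with friction. Origin on its underside; +x points from the grip to the far edge, which goes in first; y across, z up. Plate 140 mm wide (y -70 to 70) and 120 mm deep (x -50 to 70), with a slot in the middle of the far edge. Towards -x a 36 mm wide tongue (to x -110) carries the upright black grip.
- tray_slot (a point): Middle of the slot's mouth on the tray's far edge (tray x 70, y 0, z 0). The slot is 14 mm wide and 40 mm deep (x 30 to 70), through the plate; its mouth is widened to 17 mm by 1.5 mm 45-degree chamfers.
- tray_grip (a point): Point in the tray's black grip at tray x -85, y 0, 45 mm above the tray's underside. The grip is an upright block 20 mm across (y) by 36 mm long (x), from 8 to 58 mm above the underside: pinch it across y from above. Pushed there while bearing on the bench, the tray drags with about 5 to 8 N; raised by 1 to 2 mm it hardly drags.
- tray_cradle (a point): Centre of the dish cradle on the tray's top face (tray x -10, y 0, z 8): four lips 5 mm high round the dish.
- dish: Round clear glass dish 62 mm in diameter, 18 mm high, 60 g, lying loose in the tray's cradle with about 1.5 mm play; origin at the centre of its underside. Its top is 26 mm above the bench when the tray lies on the bench.
- riser: Low shelf fixed to the bench: 135 mm deep (x -65 to 70), 230 mm wide (y -115 to 115), underside 38, top 48 mm above the bench, on steel cheeks and a closed back; small ware on its rear half up to 84 mm high. Origin on the bench, 65 mm behind the open edge; the open side faces -x, the tray goes in along +x. Inside it is 210 mm wide; at x 55 a springy rubber buffer strip (4 N/mm, 4 mm) lines the back.
- riser_pinline (a point): Point on the bench under the shelf at riser x 30, y 0. A hidden upright steel pin, 10 mm in diameter, stands at this x, at an unknown y from -30 to 30 mm either side; it differs each time and must be felt for. It is fast sideways and gives at most 3 mm towards +x (5 N/mm, springs back). If the tray's far edge meets it beside the slot, the tray stops about 30 mm short of home.
- riser_home (a point): Point on the bench at riser x -15, y 0. The fully home tray, pin in its slot, far edge just touching the buffer at the back, heading as the riser, has its origin at this x, its y being the pin's y; the near edge of its plate is then flush with the shelf's open edge.
- tube_block: Bystander: steel block 100 x 50 x 30 mm carrying a lying glass tube with black ends; origin under the block's centre.
- vial: Bystander: small standing glass vial, 27 mm diameter, 55 mm high, black cap; origin under its centre.
- big_dish: Bystander: lidded glass dish 90 mm in diameter, 18 mm high; origin under its centre.

How it is judged:
By the outcome, as a careful person would: the job done as asked, in the order asked, and still so for the second after the job is handed in, with the robot touching nothing.
It also fails if it takes over 72 s, if anything falls off the work surface, if the arm or the gripper's body presses on something with over 40 N, if the wrist force passes 120 N, or if a joint passes its speed limit or range.

## Robot

A 7-joint arm with a two-finger parallel gripper is mounted at the origin on the work surface. World frame = base frame: x ahead of the robot, y to its left, z up, the work surface at z = 0. Lengths are in mm, angles in rad, forces in N, time in s.
With the tool pointing down it reaches from about 350 to 900 mm from the base axis. Payload 19.9 kg.
Tool frame: the origin (TCP) lies between the finger pads; the fingertips stand 8 mm ahead of it and the grasp point (between the pads) lies 11 mm behind it; z points along the fingers, y is the direction in which the jaws open and shut (so a half turn about z gives the same grasp; the last joint's range is limited). The gripper opens to 94 mm and grips with 3 to 60 N. Pads are 16 mm wide; open, the fingers measure 119 mm over their backs; the gripper's body (75 mm by 177 mm) begins 78 mm behind the grasp point.
Start: joints at [-0.042, 0.417, -0.01, 1.614, 0.005, 1.111, -0.053], TCP at [624.98, 0.002, 213.425] pointing down, gripper open.
Joint ranges: [-2.81, 2.81], [-0.39, 2.02], [-1.27, 1.25], [0.06, 2.57], [-1.19, 4.33], [0.19, 2], [-2.82, 2.82]. Speed limits (rad/s): [1.89, 1.89, 2.39, 2.39, 3.01, 3.01, 3.01].

## Interface

Orientations are given as a unit quaternion [w, x, y, z].
In Python, from workcell import bot gives the robot as it stands.
- The arm moves only by the tool move_arm, never from a script. Its arguments are lists of equal length, an entry for each row: "slide": the shift along the tool's x, y, z in mm, a list of three; "twist": the turn, a rotation vector about the tool's x, y, z in rad, a list of three; "gripper": the closure, from 0 (fully open) to 1 (shut). A call has 1 to 20 rows; each row shifts and turns the commanded pose from where the row before left it, along the tool's axes as they then stand; what a row does not reach is not made up. A row lasts 1/10 s, in which the tool goes at most 50 mm and 8.59 degrees, less where a joint would pass 70% of its speed; a pose out of reach is approached as far as the arm can. A call with a gripper value outside its range is refused whole. The fingers move at their own pace and stop on an object; "newtons" is the grip in N (left out, the last holds). Time passes only in rows, so rows that do not move let the fingers close. It gives the time, the measured TCP pose, the force and the opening at its end, in the units of the state.
- bot.get_obs(): the state, without advancing time (a new reading comes with each control period).
- bot.capture(name): name is "scene" or "side" or "wrist"; returns the picture (384x512x3 uint8, blue, green, red); there is no depth.
- bot.calibration(name): a dict with "fx", "fy", "cx", "cy" (pixels), "eye" and "rotation" of the camera in the world. Camera axes: x right, y up, looking along -z (the intrinsics and any distortion apply to the point x, -y, -z); pixel columns grow to the right and rows downward; lengths in mm; the calibration is good to about 2 mm. A picture is of the moment at which its call begins: read the wrist's pose just before it. calibration takes no time and is no camera call; for the wrist camera it gives the pose at the moment of the call.
- bot.sign_off(): hands the job in, once; it reports no verdict.
Trained networks look in the newest picture that a camera, given by its name, has taken for a name from the list of things; names that differ only in an ending like _2 or _b are one class to them, and where a whole thing is asked for, a point or a joint stands for the part that bears it (a point fixed in the world has none). Each returns a list of dicts, best first, with "score" (0 to 1); they miss things now and then, are a little off and sometimes report something else, mostly with a low value. They report only what shows in the picture. A call takes as long as a camera call.
- bot.trace(camera, name): "mask" (384x512 bool, what is visible of it) and "box" ([left, top, width, height] in pixels, round what is visible of it).
The state is a dict: "time": time; "joints": joint angles; "joint_velocities": joint speeds; "joint_torque": joint torques, N m; "eef_pos": TCP position; "tool_rot": TCP orientation; "contact_force": force on the tool from outside, world axes, zero at the start; "torque": the same for the moment, N m; "opening": opening from 0.0 (shut) to 1.0 (fully open).
Only numpy, scipy, OpenCV 4.12 (cv2) and the standard library are available. Lean on these libraries where they do the work, as an engineer would, in place of code of your own. Each camera call takes 0.05 s, during which the arm holds its last target. There are 200 camera calls.

## Working session

There is one attempt and no reset: what is moved stays moved. The work goes in short steps, Python scripts to look and compute and a tool call to move; the robot and the scene stay as the last step left them, time stands still between calls to the robot, and variables do not carry over. Pictures are saved under pics/ and viewed, about 8 in all and at most 12, crops included, and the job is handed in when it is done.

Besides the shell and the picture viewer there is one more tool, called after "Emit:" as name(argument=value, ...) on one line, values as JSON. move_arm: Moves the arm, as the interface text tells. Its arguments: {"type":"object","properties":{"slide":{"type":"array","items":{"type":"array","items":{"type":"number"}}},"twist":{"type":"array","items":{"type":"array","items":{"type":"number"}}},"gripper":{"type":"array","items":{"type":"number"}},"newtons":{"type":"number"}},"required":["slide","twist","gripper"]}

```bash
mkdir -p pics; ls
python3 - <<'E'
from workcell import bot
import cv2,numpy as np
o=bot.get_obs();print(o)
for c in("scene","side","wrist"):
    im=bot.capture(c);cv2.imwrite(f"pics/{c}0.png",im);k=bot.calibration(c);print(c,k)
    for n in("tray","tray_grip","dish","riser","vial","tube_block","big_dish"):
        r=bot.trace(c,n)
        print(n,[(round(float(x["score"]),2),x["box"]) for x in r[:2]])
E
python3 -c "
import cv2,numpy as np
a=[cv2.imread(f'pics/{c}0.png') for c in('scene','side')]
cv2.imwrite('pics/both.png',cv2.resize(np.hstack(a),(800,300)))"
```

```text
pics
{'time': 0.0, 'joints': array([-0.04151013,  0.41793956, -0.01031283,  1.61414866,  0.00467074,
        1.11069979, -0.05299021]), 'joint_velocities': array([-1.04071246e-03, -1.38385898e-05,  8.60678207e-04,  7.41330557e-04,
        1.23979041e-05,  1.21361722e-04, -1.80264645e-03]), 'joint_torque': array([ 3.52895018e-03, -8.51262331e+01,  6.40313700e-01, -4.25991547e+01,
       -4.87577857e-02,  1.87510403e-02,  1.73272206e-04]), 'eef_pos': array([6.24645110e+02, 9.13924937e-03, 2.12857428e+02]), 'tool_rot': array([-3.92741864e-04,  7.07098162e-01,  7.07115158e-01, -4.34431030e-04]), 'contact_force': array([ 0.09067352,  0.06741133, -0.73431157]), 'torque': array([0.04076624, 0.03424783, 0.00964923]), 'opening': 0.9993451999918075}
scene {'fx': 360.8042546726885, 'fy': 360.8042546726885, 'cx': 256.1898470424993, 'cy': 185.65601973387012, 'eye': array([1007.66008936, -717.63750413,  554.35941487]), 'rotation': array([0.84577474, 0.47950104, 0.12391843, 0.19846424])}
tray [(0.79, [179.6, 185.6, 73.0, 43.0])]
tray_grip [(0.78, [180.9, 184.8, 70.3, 42.5])]
dish [(0.51, [204.8, 19
[... 610 characters left out ...]
87, [166.5, 152.6, 57.6, 71.5])]
vial []
tube_block [(0.93, [230.2, 298.2, 108.4, 49.2])]
big_dish [(0.61, [291.0, 128.7, 28.9, 19.5])]
wrist {'fx': 307.4129814735551, 'fy': 307.4129814735551, 'cx': 252.26028118652673, 'cy': 192.0353708262383, 'eye': array([625.89158655,  79.28613284, 383.97504479]), 'rotation': array([ 9.90405652e-01, -1.38190491e-01, -9.94353694e-05, -1.51101979e-04])}
tray [(0.7, [90.3, 134.0, 161.3, 118.1])]
tray_grip [(0.68, [89.0, 134.7, 163.1, 120.7])]
dish [(0.72, [151.7, 180.7, 49.2, 51.1])]
riser [(0.86, [310.9, 121.0, 140.2, 185.8])]
vial [(0.42, [251.0, 380.6, 11.1, 3.4])]
tube_block [(0.27, [140.1, 377.6, 32.2, 6.4])]
big_dish [(0.54, [143.1, 378.7, 29.8, 5.3])]
```

View pics/wrist0.png

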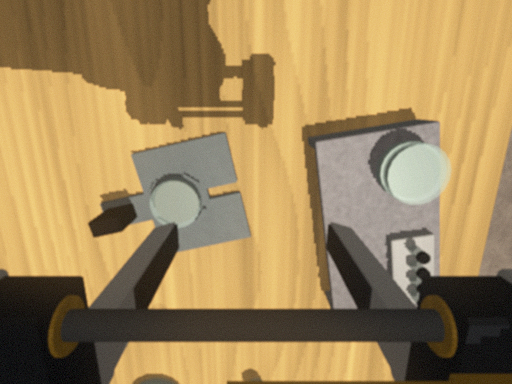

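View pics/both.png

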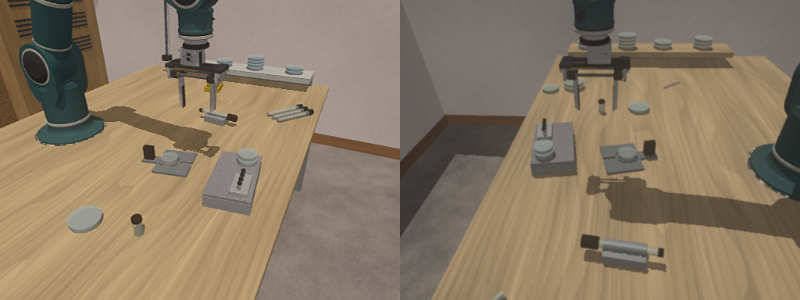

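The wrist view shows the tray on the left, with its slot mouth at about (237,187) and its black grip at (112,220). The riser is on the right, with its open edge running from about (311,142) downwards. Next I'll fit both poses to the masks.

```bash
cat > h.py <<'E'
from workcell import bot
import cv2,numpy as np
from scipy.optimize import minimize
from scipy.spatial.transform import Rotation as R
def proj(k,P):
    q=np.array(k["rotation"]);p=R.from_quat(q[[1,2,3,0]]).inv().apply(np.asarray(P,float)-k["eye"])
    return np.c_[k["cx"]+k["fx"]*p[:,0]/-p[:,2],k["cy"]+k["fy"]*-p[:,1]/-p[:,2]]
def ray(k,uv,z):
    q=np.array(k["rotation"]);uv=np.atleast_2d(uv)
    d=R.from_quat(q[[1,2,3,0]]).apply(np.c_[(uv[:,0]-k["cx"])/k["fx"],-(uv[:,1]-k["cy"])/k["fy"],-np.ones(len(uv))])
    return k["eye"]+d*((z-k["eye"][2])/d[:,2])[:,None]
def box(x0,x1,y0,y1,z0,z1): return np.array([[x,y,z] for x in(x0,x1) for y in(y0,y1) for z in(z0,z1)])
TRAY=[box(-50,30,-70,70,0,8),box(30,70,-70,-7,0,8),box(30,70,7,70,0,8),box(-110,-50,-18,18,0,8),box(-103,-67,-10,10,8,58)]
RIS=[box(-65,70,-115,115,0,48)]
def world(P,s): 
    c,n=np.cos(s[2]),np.sin(s[2]);return P@np.array([[c,n,0],[-n,c,0],[0,0,1]])+[s[0],s[1],0]
S=4
def render(k,boxes,s):
    m=np.zeros((384*S,512*S),np.uint8)
    for b in boxes:
        cv2.fillConvexPoly(m,cv2.convexHull(((proj(k,world(b,s))+.5)*S).astype(np.int32)),1)
    return cv2.resize(m.astype(np.float32),(512,384),interpolation=cv2.INTER_AREA)
def fit(views,boxes,s0,ign=None):
    def cost(v):
        s=(v[0],v[1],v[2]/100);c=0
        for k,m in views:
            r=render(k,boxes,s);c+=np.abs(r-m).sum()/m.sum()
        return c
    best=min((minimize(cost,np.array(s0)*[1,1,100],method="Nelder-Mead",options=dict(initial_simplex=np.array(s0)*[1,1,100]+d*np.array([[0,0,0],[12,0,0],[0,12,0],[0,0,12]]),xatol=.05,fatol=1e-4)) for d in(1,-1)),key=lambda r:r.fun)
    return best.x/[1,1,100],best.fun/len(views)
E
python3 - <<'E'
from h import *
V={}
for c in("scene","side","wrist"):
    im=bot.capture(c);k=bot.calibration(c)
    for n in("tray","riser","dish"): 
        r=bot.trace(c,n)
        m=r[0]["mask"].astype(np.float32)
        if n=="tray":
            d=bot.trace(c,"dish");
            if d: m=np.maximum(m,d[0]["mask"])
        V[c,n]=(k,m)
kw=V["wrist","tray"][0]
print("tray corners z8",ray(kw,[[133,153],[224,133],[249,237],[237,187],[180,249]],8).round(1))
print("riser z48",ray(kw,[[311,142],[438,121],[330,295]],48).round(1))
for c in(("scene",),("side",),("wrist",),("scene","side","wrist")): print(c,fit([V[x,"tray"] for x in c],TRAY,(530,60,.2)))
for c in(("scene",),("side",),("scene","side")): print(c,fit([V[x,"riser"] for x in c],RIS,(770,40,.1)))
print(bot.get_obs()["time"])
E
```

```text
tray corners z8 [[ 479.6   22.1    8. ]
 [ 591.9   46.3    8. ]
 [ 621.6  -89.7    8. ]
 [ 606.6  -21.1    8. ]
 [ 528.9 -107.2    8. ]]
riser z48 [[ 689.8   40.1   48. ]
 [ 824.    62.4   48. ]
 [ 723.6 -150.8   48. ]]
('scene',) (array([ 5.39636530e+02, -3.81673416e+01,  2.16172841e-01]), np.float64(0.04993206635117531))
('side',) (array([ 5.41540106e+02, -3.57414013e+01,  2.18086163e-01]), np.float64(0.05474322289228439))
('wrist',) (array([ 5.40563918e+02, -3.67860583e+01,  2.21223219e-01]), np.float64(0.07392621040344238))
('scene', 'side', 'wrist') (array([ 5.40752691e+02, -3.68722200e+01,  2.22435117e-01]), np.float64(0.06481980284055074))
('scene',) (array([ 7.75248041e+02, -6.01878146e+01,  1.70804185e-01]), np.float64(0.06277111917734146))
('side',) (array([ 7.77684483e+02, -6.09207044e+01,  1.67866989e-01]), np.float64(0.03899131715297699))
('scene', 'side') (array([ 7.76894860e+02, -6.06894353e+01,  1.68290649e-01]), np.float64(0.054801177233457565))
1.95
```

Emit:
move_arm(slide=[[-8,-23.8,0],[-8,-23.8,0],[-8,-23.8,0],[-8,-23.8,0],[-8,-23.8,0],[-8,-23.8,0],[-8,-23.8,0],[0,0,9],[0,0,9],[0,0,9],[0,0,9],[0,0,9],[0,0,9],[0,0,9],[0,0,9],[0,0,9],[0,0,9],[0,0,9],[0,0,9],[0,0,9]], twist=[[0,0,0],[0,0,0],[0,0,0],[0,0,0],[0,0,0],[0,0,0],[0,0,0],[0,0,0.1037],[0,0,0.1037],[0,0,0.1037],[0,0,0.1037],[0,0,0.1037],[0,0,0.1037],[0,0,0.1037],[0,0,0.1037],[0,0,0.1037],[0,0,0.1037],[0,0,0.1037],[0,0,0.1037],[0,0,0.1037]], gripper=[0,0,0,0,0,0,0,0,0,0,0,0,0,0,0,0,0,0,0,0])

```text
time: 3.95
eef_pos: [458.5, -56.0, 96.2]
tool_rot: [0.0, 0.994, 0.109, 0.0]
contact_force: [-0.0, 0.9, -0.3]
opening: 1.0
```

```bash
cat >> h.py <<'E'
def tool():
    o=bot.get_obs();q=o["tool_rot"];M=R.from_quat(q[[1,2,3,0]]).as_matrix()
    return o,M
E
python3 - <<'E'
from h import *
o,M=tool();print(o["time"],o["eef_pos"],M.round(4))
im=bot.capture("wrist");k=bot.calibration("wrist")
m=np.zeros(0)
for nm,b,s in(("tray",TRAY,(540.7,-36.9,.222)),("riser",RIS,(776.9,-60.7,.168))):
    for bb in b:
        cv2.polylines(im,[cv2.convexHull(proj(k,world(bb,s)).astype(np.int32))],1,(0,0,255),1)
cv2.imwrite("pics/w1.png",im)
E
```

```text
3.95 [458.49972057 -56.02087117  96.21968707] [[ 9.762e-01  2.167e-01  3.000e-04]
 [ 2.167e-01 -9.762e-01 -1.000e-04]
 [ 3.000e-04  2.000e-04 -1.000e+00]]
```

View pics/w1.png

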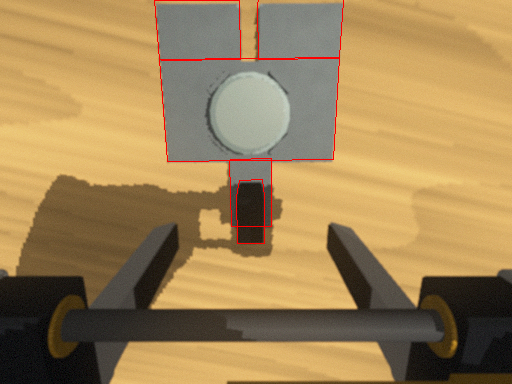

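The fitted outlines overlie the tray, with the grip at (250,212) centred between the jaws. I'll descend and grip.

Emit:
move_arm(slide=[[0,0,8],[0,0,8],[0,0,8],[0,0,8],[0,0,8],[0,0,8],[0,0,8],[0,0,6],[0,0,0],[0,0,0],[0,0,0],[0,0,0],[0,0,0],[0,0,0],[0,0,0],[0,0,0],[0,0,0],[0,0,0]], twist=[[0,0,0],[0,0,0],[0,0,0],[0,0,0],[0,0,0],[0,0,0],[0,0,0],[0,0,0],[0,0,0],[0,0,0],[0,0,0],[0,0,0],[0,0,0],[0,0,0],[0,0,0],[0,0,0],[0,0,0],[0,0,0]], gripper=[0,0,0,0,0,0,0,0,0,1,1,1,1,1,1,1,1,1], newtons=25)

```text
time: 5.8
eef_pos: [458.3, -56.0, 34.4]
tool_rot: [0.0, 0.994, 0.111, -0.0]
contact_force: [1.2, -0.1, -0.1]
opening: 0.271
```

Run:
```python
from h import *
o,M=tool();print(o)
V=[];Rv=[]
for c in("scene","side","wrist"):
    im=bot.capture(c);k=bot.calibration(c)
    if c=="wrist": cv2.imwrite("pics/w2.png",im)
    for n in("tray","riser"):
        r=bot.trace(c,n)
        if r: print(c,n,r[0]["score"],r[0]["box"])
    if c!="wrist": Rv.append((k,bot.trace(c,"riser")[0]["mask"].astype(np.float32)))
    else:
        m=np.maximum(bot.trace(c,"tray")[0]["mask"],bot.trace(c,"dish")[0]["mask"]).astype(np.float32)
        cv2.imwrite("pics/m2.png",m*255);V.append((k,m))
# riser front edge: fit with ware included as extra height box rear
print(fit(Rv,RIS,(777,-60.7,.168)))
```

```text
{'time': 5.8, 'joints': array([-0.07486591,  0.41045936,  0.15178773,  2.14689949, -0.10836338,
        0.59133412, -1.19359066]), 'joint_velocities': array([-0.00139358,  0.00028121,  0.00037059,  0.00017191,  0.00177576,
        0.00139779,  0.0010785 ]), 'joint_torque': array([-4.35368755e-03, -6.74003434e+01,  3.23987000e+00, -2.64308864e+01,
       -1.18614922e-02, -6.17499277e-02, -2.36507158e-04]), 'eef_pos': array([458.33706681, -56.00765951,  34.43418308]), 'tool_rot': array([ 7.46914081e-06,  9.93810352e-01,  1.11089952e-01, -8.55745760e-05]), 'contact_force': array([ 1.23808049, -0.10191718, -0.11240385]), 'torque': array([ 0.00302573,  0.10028953, -0.00125373]), 'opening': 0.27050652652733015}
scene tray 0.6 [180.4, 184.0, 69.2, 43.0]
scene riser 0.88 [255.7, 188.9, 80.9, 86.7]
side tray 0.55 [252.9, 181.1, 76.1, 43.8]
side riser 0.95 [166.4, 150.2, 57.9, 76.0]
wrist tray 0.76 [131.3, 0.0, 245.1, 293.5]
wrist riser 0.56 [128.8, 0.0, 245.2, 291.6]
(array([ 7.76698342e+02, -6.07650930e+01,  1.67528529e-01]), np.float64(0.054334141314029694))[ WARN:0@4.623] global loadsave.cpp:1063 imwrite_ Unsupported depth image for selected encoder is fallbacked to CV_8U.
```

Emit:
move_arm(slide=[[0,0,0],[0,0,0],[0,0,0],[0,0,0],[0,0,0],[0,0,-0.5],[0,0,-0.5],[0,0,-0.5],[0,0,0],[0,0,0]], twist=[[0,0,0],[0,0,0],[0,0,0],[0,0,0],[0,0,0],[0,0,0],[0,0,0],[0,0,0],[0,0,0],[0,0,0]], gripper=[1,1,1,1,1,1,1,1,1,1])

```text
time: 7.45
eef_pos: [458.3, -56.0, 35.9]
tool_rot: [0.0, 0.994, 0.111, -0.0]
contact_force: [0.6, -0.4, -3.4]
opening: 0.209
```

```bash
cat >> h.py <<'E'
RS=[776.8,-60.8,.168]
def rep():
    o,M=tool();c,s=np.cos(RS[2]),np.sin(RS[2]);T=np.array([[c,s],[-s,c]])
    p=T@(o["eef_pos"][:2]-RS[:2]);f=T@o["contact_force"][:2]
    print("t",o["time"],"z",o["eef_pos"][2].round(2),"riser xy",p.round(2),"head",round(float(np.arctan2(M[1,0],M[0,0])),4),"F",f.round(2),o["contact_force"][2].round(2),"T",np.round(o["torque"],3),"op",round(o["opening"]*94,1))
    return o,M
E
python3 - <<'E'
from h import *
rep()
V=[]
for c in("scene","side","wrist"):
    bot.capture(c);k=bot.calibration(c);r=bot.trace(c,"tray");d=bot.trace(c,"dish")
    V.append((k,np.maximum(r[0]["mask"],d[0]["mask"] if d else 0).astype(np.float32)))
print(fit(V[:2],TRAY,(540.7,-36.9,.222)))
o,M=tool();print(M.T@(np.r_[545.1,-100.1,o["eef_pos"][2]]-o["eef_pos"]))
E
```

```text
t 7.45 z 35.93 riser xy [-313.17   57.97] head 0.2227 F [ 0.53 -0.45] -3.45 T [-0.034  0.314 -0.039] op 19.6
(array([ 5.40236675e+02, -3.77326595e+01,  2.35077903e-01]), np.float64(0.3073838949203491))
[ 7.48994637e+01  6.21705122e+01 -1.48099136e-02]
```

Emit:
move_arm(slide=[[2,1.6,0],[4,3.2,0],[6,5,0],[7,5.8,0],[7,5.8,0],[7,5.8,0],[7,5.8,0],[7,5.8,0],[7,5.8,0],[7,5.8,0],[6,5,0],[4,3.3,0],[3,2.5,0],[1,1,0],[0,0,0],[0,0,0],[0,0,0],[0,0,0]], twist=[[0,0,0],[0,0,0.005],[0,0,0.005],[0,0,0.005],[0,0,0.005],[0,0,0.005],[0,0,0.005],[0,0,0.005],[0,0,0.005],[0,0,0.005],[0,0,0.005],[0,0,0.0047],[0,0,0],[0,0,0],[0,0,0],[0,0,0],[0,0,0],[0,0,0]], gripper=[1,1,1,1,1,1,1,1,1,1,1,1,1,1,1,1,1,1])

```text
time: 9.7
eef_pos: [544.0, -102.2, 36.0]
tool_rot: [-0.0, 0.996, 0.084, -0.0]
contact_force: [-0.7, 0.1, -3.5]
opening: 0.212
```

Run:
```python
from h import *
o,M=rep()
im=bot.capture("wrist");k=bot.calibration("wrist");cv2.imwrite("pics/w3raw.png",im)
p=o["eef_pos"];h=np.arctan2(M[1,0],M[0,0]);s=(p[0]+85*np.cos(h),p[1]+85*np.sin(h),h)
for b,s in((TRAY,s),(RIS,RS)):
    for bb in b: cv2.polylines(im,[cv2.convexHull(proj(k,world(bb,s)).astype(np.int32))],1,(0,0,255),1)
a=bot.capture("scene");ks=bot.calibration("scene")
for bb in RIS: cv2.polylines(a,[(proj(ks,world(np.array(q,float),RS))*1).astype(np.int32) for q in([[-65,-115,0],[-65,115,0],[-65,115,48],[-65,-115,48]],[[-65,-115,48],[-65,115,48],[70,115,48],[70,-115,48]])],1,(0,0,255),1)
crop=cv2.resize(a[130:320,130:380],None,fx=2,fy=2,interpolation=cv2.INTER_NEAREST)[:384]
cv2.imwrite("pics/w3.png",cv2.resize(np.hstack([im,crop]),(800,304)) if 0 else im);cv2.imwrite("pics/s3.png",crop)
```

```text
t 9.7 z 35.96 riser xy [-236.47   -1.92] head 0.1681 F [-0.63  0.17] -3.52 T [0.023 0.277 0.059] op 19.9
```

View pics/w3.png

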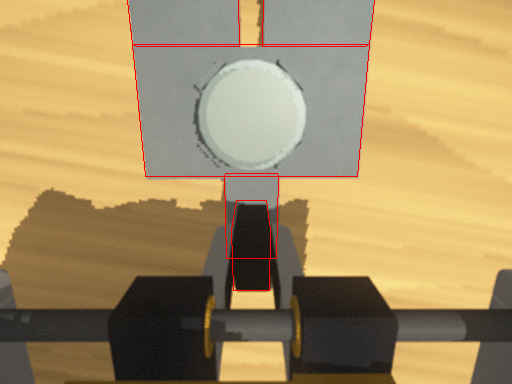

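View pics/s3.png

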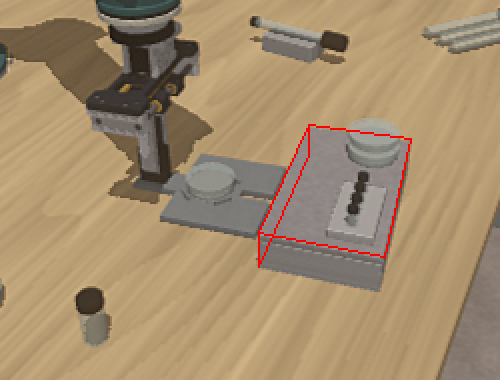

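The tray follows the tool rigidly and is in line with the riser. I'll slide it in under the shelf.

Emit:
move_arm(slide=[[2,0,0],[4,-0.2,0],[6,-0.2,0],[6,-0.2,0],[6,-0.2,0],[6,-0.2,0],[6,-0.2,0],[6,-0.2,0],[6,-0.2,0],[6,-0.2,0],[6,-0.1,0],[6,0,0],[6,0,0],[6,0,0],[5,0,0],[4,0,0],[3,0,0],[1,0,0],[0,0,0],[0,0,0]], twist=[[0,0,0],[0,0,0],[0,0,0],[0,0,0],[0,0,0],[0,0,0],[0,0,0],[0,0,0],[0,0,0],[0,0,0],[0,0,0],[0,0,0],[0,0,0],[0,0,0],[0,0,0],[0,0,0],[0,0,0],[0,0,0],[0,0,0],[0,0,0]], gripper=[1,1,1,1,1,1,1,1,1,1,1,1,1,1,1,1,1,1,1,1])

```text
time: 11.8
eef_pos: [633.3, -85.3, 35.9]
tool_rot: [0.0, 0.996, 0.084, -0.0]
contact_force: [-0.1, -0.7, -2.6]
opening: 0.208
```

Run:
```python
from h import *
o,M=rep()
im=bot.capture("wrist");k=bot.calibration("wrist");cv2.imwrite("pics/w4raw.png",im)
p=o["eef_pos"];h=np.arctan2(M[1,0],M[0,0]);s=(p[0]+85*np.cos(h),p[1]+85*np.sin(h),h)
for b,s in((TRAY[:1],s),(RIS,RS)):
    for bb in b: cv2.polylines(im,[cv2.convexHull(proj(k,world(bb,s)).astype(np.int32))],1,(0,0,255),1)
cv2.imwrite("pics/w4.png",im)
```

```text
t 11.8 z 35.92 riser xy [-145.57   -0.18] head 0.1679 F [-0.2  -0.66] -2.6 T [-0.009  0.252 -0.014] op 19.5
```

View pics/w4.png

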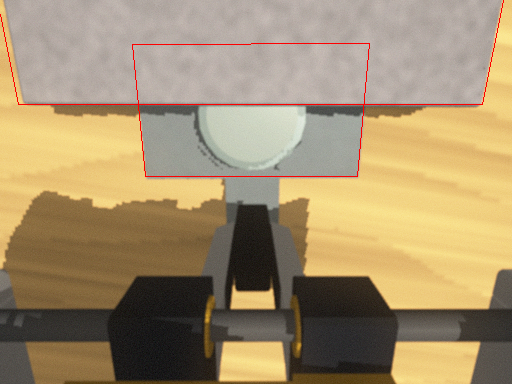

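The drawn shelf edge (row 104) and the near edge of the plate (row 176) match the picture. Next I'll approach the pin line slowly.

Emit:
move_arm(slide=[[2,0,0],[2,0,0],[2,0,0],[2,0,0],[2,0,0],[1,0,0],[1,0,0],[1,0,0],[0,0,0],[0,0,0],[0,0,0]], twist=[[0,0,0],[0,0,0],[0,0,0],[0,0,0],[0,0,0],[0,0,0],[0,0,0],[0,0,0],[0,0,0],[0,0,0],[0,0,0]], gripper=[1,1,1,1,1,1,1,1,1,1,1])

```text
time: 12.95
eef_pos: [646.2, -83.1, 35.9]
tool_rot: [0.0, 0.996, 0.084, -0.0]
contact_force: [0.5, 0.6, -2.5]
opening: 0.21
```

Run:
```python
from h import *
o,M=rep();k=bot.calibration("wrist")
g=cv2.imread("pics/w4raw.png",0).astype(float)
pts=[]
for c in list(range(60,190,3))+list(range(310,420,3)):
    col=g[92:116,c]; d=np.diff(col); i=np.argmin(d); pts.append((c,92+i+.5,d[i]))
pts=np.array(pts);pf=np.polyfit(pts[:,0],pts[:,1],1)
r=pts[:,1]-np.polyval(pf,pts[:,0]);ok=abs(r)<1.5;pf=np.polyfit(pts[ok,0],pts[ok,1],1);print(pf,ok.mean())
```

```text
t 12.95 z 35.95 riser xy [-132.46   -0.16] head 0.168 F [0.57 0.52] -2.47 T [-0.002  0.297  0.023] op 19.7
[4.14272746e-03 1.03259406e+02] 1.0
```

Emit:
move_arm(slide=[[0.5,0,0],[0.5,0,0],[0.5,0,0],[0.5,0,0],[0,0,0],[0,0,0]], twist=[[0,0,0],[0,0,0],[0,0,0],[0,0,0],[0,0,0],[0,0,0]], gripper=[1,1,1,1,1,1])

```text
time: 13.55
eef_pos: [648.2, -82.7, 35.9]
tool_rot: [0.0, 0.996, 0.084, -0.0]
contact_force: [0.1, 0.1, -2.7]
opening: 0.211
```

```bash
python3 -c "from h import *;rep()"
```

```text
t 13.55 z 35.93 riser xy [-130.42   -0.14] head 0.168 F [0.15 0.09] -2.73 T [ 0.03   0.332 -0.04 ] op 19.8
```

Emit:
move_arm(slide=[[0.5,0,0],[0.5,0,0],[0,0,0],[0,0,0]], twist=[[0,0,0],[0,0,0],[0,0,0],[0,0,0]], gripper=[1,1,1,1])

```text
time: 13.95
eef_pos: [649.2, -82.6, 35.9]
tool_rot: [0.0, 0.996, 0.084, -0.0]
contact_force: [-0.1, 0.3, -3.1]
opening: 0.213
```

```bash
python3 -c "from h import *;rep()"
```

```text
t 13.95 z 35.93 riser xy [-129.42   -0.16] head 0.168 F [-0.1  0.3] -3.09 T [0.04  0.268 0.012] op 20.1
```

Emit:
move_arm(slide=[[0.5,0,0],[0.5,0,0],[0,0,0],[0,0,0]], twist=[[0,0,0],[0,0,0],[0,0,0],[0,0,0]], gripper=[1,1,1,1])

```text
time: 14.35
eef_pos: [650.0, -82.5, 35.9]
tool_rot: [-0.0, 0.996, 0.084, -0.0]
contact_force: [-3.6, -0.3, -1.5]
opening: 0.209
```

```bash
python3 -c "from h import *;rep()"
```

```text
t 14.35 z 35.85 riser xy [-128.63   -0.16] head 0.1679 F [-3.62  0.32] -1.53 T [-0.048  0.957 -0.076] op 19.7
```

Emit:
move_arm(slide=[[0.5,0,0],[0.5,0,0],[0,0,0],[0,0,0]], twist=[[0,0,0],[0,0,0],[0,0,0],[0,0,0]], gripper=[1,1,1,1])

```text
time: 14.75
eef_pos: [650.7, -82.3, 35.8]
tool_rot: [-0.0, 0.996, 0.084, -0.001]
contact_force: [-5.6, -0.3, -0.6]
opening: 0.209
```

```bash
python3 -c "from h import *;rep()"
```

```text
t 14.75 z 35.78 riser xy [-127.9    -0.14] head 0.1679 F [-5.54  0.68] -0.64 T [-0.088  1.571  0.005] op 19.7
```

Run:
```python
from h import *
T=[];F=[]
for i in range(12):
    bot.capture("side");o=bot.get_obs();T.append(o["torque"]);F.append(o["contact_force"])
print(np.mean(T,0),np.std(T,0)/12**.5,np.mean(F,0))
```

```text
[-0.08319335  1.56934389 -0.00705771] [0.00826261 0.00728755 0.00656951] [-6.12473939 -0.30010941 -0.06413822]
```

The lateral force and the yaw moment together suggest the pin is about 20 mm towards riser -y. I'll ease the push and sweep that way.

Emit:
move_arm(slide=[[-0.5,0,0],[0,1,0],[0,1,0],[0,1,0],[0,1,0],[0,1,0],[0,1,0],[0,0,0]], twist=[[0,0,0],[0,0,0],[0,0,0],[0,0,0],[0,0,0],[0,0,0],[0,0,0],[0,0,0]], gripper=[1,1,1,1,1,1,1,1])

```text
time: 16.15
eef_pos: [651.4, -88.1, 35.7]
tool_rot: [-0.0, 0.996, 0.084, -0.0]
contact_force: [-5.1, 1.7, -2.9]
opening: 0.213
```

```bash
cat >> h.py <<'E'
def avg(n=5):
    c,s=np.cos(RS[2]),np.sin(RS[2]);T=np.array([[c,s],[-s,c]]);A=[]
    for i in range(n):
        bot.capture("side");o=bot.get_obs();A.append(np.r_[T@o["contact_force"][:2],o["contact_force"][2],o["torque"]])
    m=np.mean(A,0);p=T@(o["eef_pos"][:2]-RS[:2])
    print("t",o["time"],"xy",p.round(2),"z",o["eef_pos"][2].round(2),"F",m[:3].round(2),"T",m[3:].round(3),"d",((m[5]-.155*m[1])/-m[0]*1000).round(1))
E
python3 -c "from h import *;avg(8)"
```

```text
t 16.55 xy [-128.06   -5.99] z 35.84 F [-4.78  2.04 -2.8 ] T [0.377 1.557 0.305] d -2.3
```

Emit:
move_arm(slide=[[0,1,0],[0,1,0],[0,1,0],[0,1,0],[0,1,0],[0,0,0]], twist=[[0,0,0],[0,0,0],[0,0,0],[0,0,0],[0,0,0],[0,0,0]], gripper=[1,1,1,1,1,1])

```text
time: 17.15
eef_pos: [653.0, -93.5, 36.1]
tool_rot: [0.0, 0.996, 0.084, 0.0]
contact_force: [0.4, -0.0, -3.3]
opening: 0.21
```

```bash
python3 -c "from h import *;avg(4)"
```

```text
t 17.35 xy [-127.76  -11.1 ] z 35.99 F [-0.11  0.08 -3.12] T [ 0.007  0.286 -0.005] d -163.2
```

Emit:
move_arm(slide=[[0,1,0],[0,1,0],[0,1,0],[0,1,0],[0,0,0]], twist=[[0,0,0],[0,0,0],[0,0,0],[0,0,0],[0,0,0]], gripper=[1,1,1,1,1])

```text
time: 17.85
eef_pos: [653.2, -97.4, 35.9]
tool_rot: [0.0, 0.996, 0.084, -0.0]
contact_force: [0.2, -0.5, -3.1]
opening: 0.21
```

```bash
python3 -c "from h import *;avg(4)"
```

```text
t 18.05 xy [-127.91  -15.1 ] z 35.92 F [-0.09  0.05 -3.28] T [0.031 0.3   0.009] d 2.9
```

The push has gone at y -11 and -15, so the pin is in the slot mouth at about y -13. I'll centre there and push in gently.

Emit:
move_arm(slide=[[0,-1,0],[0,-1,0],[1,0,0],[1,0,0],[1,0,0],[0,0,0],[0,0,0]], twist=[[0,0,0],[0,0,0],[0,0,0],[0,0,0],[0,0,0],[0,0,0],[0,0,0]], gripper=[1,1,1,1,1,1,1])

```text
time: 18.75
eef_pos: [655.8, -94.7, 35.9]
tool_rot: [0.0, 0.996, 0.084, -0.0]
contact_force: [0.6, -0.0, -3.5]
opening: 0.21
```

```bash
python3 -c "from h import *;avg(4)"
```

```text
t 18.95 xy [-124.98  -13.16] z 35.9 F [-0.12 -0.07 -3.19] T [0.002 0.29  0.02 ] d 249.5
```

Emit:
move_arm(slide=[[1,0,0],[1.5,0,0],[1.5,0,0],[1.5,0,0],[1.5,0,0],[1,0,0],[0,0,0],[0,0,0]], twist=[[0,0,0],[0,0,0],[0,0,0],[0,0,0],[0,0,0],[0,0,0],[0,0,0],[0,0,0]], gripper=[1,1,1,1,1,1,1,1])

```text
time: 19.75
eef_pos: [663.7, -93.3, 35.9]
tool_rot: [0.0, 0.996, 0.084, -0.0]
contact_force: [-1.3, 0.4, -2.9]
opening: 0.21
```

```bash
python3 -c "from h import *;avg(4)"
```

```text
t 19.95 xy [-116.95  -13.16] z 35.94 F [ 0.12 -0.05 -2.43] T [ 0.008  0.293 -0.005] d -30.3
```

Emit:
move_arm(slide=[[0,1,0],[0,0.7,0],[0,0,0],[0,0,0]], twist=[[0,0,0],[0,0,0],[0,0,0],[0,0,0]], gripper=[1,1,1,1])

```text
time: 20.35
eef_pos: [664.0, -95.0, 35.9]
tool_rot: [0.0, 0.996, 0.084, -0.0]
contact_force: [-0.1, 1.0, -3.0]
opening: 0.214
```

```bash
python3 -c "from h import *;avg(4)"
```

```text
t 20.55 xy [-116.88  -14.8 ] z 35.96 F [-0.02  0.19 -2.81] T [ 0.008  0.293 -0.003] d -1381.7
```

Emit:
move_arm(slide=[[0,-1,0],[0,-1,0],[0,-1.4,0],[0,0,0],[0,0,0]], twist=[[0,0,0],[0,0,0],[0,0,0],[0,0,0],[0,0,0]], gripper=[1,1,1,1,1])

```text
time: 21.05
eef_pos: [663.5, -91.9, 36.0]
tool_rot: [0.0, 0.996, 0.084, 0.0]
contact_force: [0.5, -1.6, -3.0]
opening: 0.211
```

```bash
python3 -c "from h import *;avg(4)"
```

```text
t 21.25 xy [-116.92  -11.61] z 35.94 F [ 0.21 -2.12 -3.45] T [-0.539  0.112 -0.286] d -198.4
```

The slot wall is at about y -11.8, so the slot centre is at about -13.8. I'll recentre and go on in.

Emit:
move_arm(slide=[[0,1.1,0],[0,1.1,0],[1,0,0],[1.5,0,0],[1.5,0,0],[1.5,0,0],[1.5,0,0],[1.5,0,0],[1.5,0,0],[1.5,0,0],[1.5,0,0],[1,0,0],[0,0,0],[0,0,0]], twist=[[0,0,0],[0,0,0],[0,0,0],[0,0,0],[0,0,0],[0,0,0],[0,0,0],[0,0,0],[0,0,0],[0,0,0],[0,0,0],[0,0,0],[0,0,0],[0,0,0]], gripper=[1,1,1,1,1,1,1,1,1,1,1,1,1,1])

```text
time: 22.65
eef_pos: [677.6, -91.5, 35.9]
tool_rot: [0.0, 0.996, 0.084, -0.0]
contact_force: [0.4, -0.1, -3.0]
opening: 0.21
```

Run:
```python
from h import *
avg(3)
im=bot.capture("wrist");cv2.imwrite("pics/w5.png",im)
```

```text
t 22.8 xy [-102.96  -13.64] z 35.92 F [-0.12  0.33 -3.02] T [ 0.023  0.261 -0.008] d -497.8
```

View pics/w5.png

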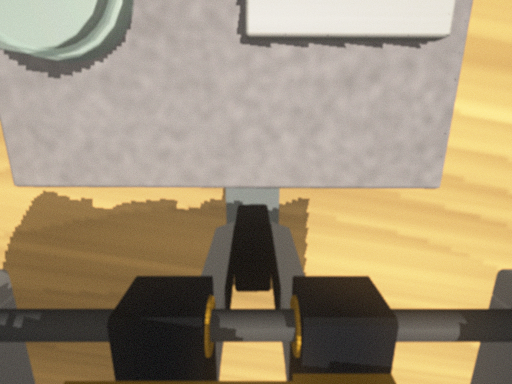

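Run:
```python
from h import *
def slope(f,cols,a,b,sg):
    g=cv2.GaussianBlur(cv2.imread(f,0).astype(float),(5,1),0);P=[]
    for c in cols:
        d=sg*np.diff(g[a:b,c]);i=int(np.clip(np.argmax(d),1,len(d)-2));w=np.clip(d[i-1:i+2],0,None);P.append((c,a+i+.5+(w*[-1,0,1]).sum()/w.sum()))
    P=np.array(P);p=np.polyfit(*P.T,1)
    for _ in range(5):
        r=abs(P[:,1]-np.polyval(p,P[:,0]));k=r<max(.6,1.5*np.median(r));p=np.polyfit(*P[k].T,1)
    print(f,p.round(4),k.mean().round(2),r[k].std().round(2))
slope("pics/w4raw.png",[*range(150,220),*range(285,352)],168,186,1)
slope("pics/w4raw.png",[*range(60,190),*range(310,420)],92,116,-1)
slope("pics/w5.png",[*range(60,215),*range(310,420)],178,196,1)
slope("pics/w5.png",[*range(310,420)],178,196,1)
```

```text
pics/w4raw.png [-5.900000e-03  1.794719e+02] 1.0 0.08
pics/w4raw.png [3.400000e-03 1.033535e+02] 0.81 0.13
pics/w5.png [4.200000e-03 1.865751e+02] 1.0 0.12
pics/w5.png [-3.6000e-03  1.8945e+02] 1.0 0.07
```

Emit:
move_arm(slide=[[0,-0.4,0],[0,-0.4,0],[0.5,0,0],[0.5,0,0],[0.5,0,0],[0.5,0,0],[0.5,0,0],[0,0,0],[0,0,0]], twist=[[0,0,0.003],[0,0,0.003],[0,0,0],[0,0,0],[0,0,0],[0,0,0],[0,0,0],[0,0,0],[0,0,0]], gripper=[1,1,1,1,1,1,1,1,1])

```text
time: 23.75
eef_pos: [679.9, -90.3, 35.9]
tool_rot: [0.0, 0.997, 0.081, -0.0]
contact_force: [-0.7, -0.7, -2.7]
opening: 0.214
```

```bash
python3 -c "from h import *;avg(4)"
```

```text
t 23.95 xy [-100.42  -12.83] z 35.93 F [-0.14 -0.15 -2.95] T [0.025 0.312 0.002] d 186.0
```

Emit:
move_arm(slide=[[0.5,0,0],[0.5,0,0],[0,0,0],[0,0,0]], twist=[[0,0,0],[0,0,0],[0,0,0],[0,0,0]], gripper=[1,1,1,1])

```text
time: 24.35
eef_pos: [681.0, -90.1, 35.9]
tool_rot: [0.0, 0.997, 0.081, -0.0]
contact_force: [-0.1, -0.5, -3.1]
opening: 0.208
```

```bash
python3 -c "from h import *;avg(4)"
```

```text
t 24.55 xy [-99.42 -12.86] z 35.91 F [-0.22  0.07 -2.86] T [ 0.023  0.273 -0.006] d -73.5
```

Emit:
move_arm(slide=[[0.4,0,0],[0,0,0],[0,0,0]], twist=[[0,0,0],[0,0,0],[0,0,0]], gripper=[1,1,1])

```text
time: 24.85
eef_pos: [681.3, -90.0, 35.9]
tool_rot: [0.0, 0.997, 0.081, -0.0]
contact_force: [-0.6, -0.2, -2.7]
opening: 0.213
```

```bash
python3 -c "from h import *;avg(4)"
```

```text
t 25.05 xy [-99.05 -12.85] z 35.91 F [-0.85  0.67 -2.66] T [ 0.029  0.428 -0.004] d -127.9
```

Emit:
move_arm(slide=[[0.4,0,0],[0,0,0],[0,0,0]], twist=[[0,0,0],[0,0,0],[0,0,0]], gripper=[1,1,1])

```text
time: 25.35
eef_pos: [681.6, -90.0, 35.9]
tool_rot: [-0.0, 0.997, 0.081, -0.0]
contact_force: [-2.0, 0.8, -3.2]
opening: 0.209
```

```bash
python3 -c "from h import *;avg(4)"
```

```text
t 25.55 xy [-98.66 -12.86] z 35.9 F [-2.56  0.67 -2.16] T [ 0.017  0.718 -0.039] d -55.5
```

Emit:
move_arm(slide=[[0.4,0,0],[0,0,0],[0,0,0]], twist=[[0,0,0],[0,0,0],[0,0,0]], gripper=[1,1,1])

```text
time: 25.85
eef_pos: [682.0, -90.0, 35.9]
tool_rot: [0.0, 0.997, 0.081, -0.0]
contact_force: [-3.4, -0.5, -2.1]
opening: 0.211
```

```bash
python3 -c "from h import *;avg(4)"
```

```text
t 26.05 xy [-98.26 -12.89] z 35.91 F [-3.81  0.88 -2.08] T [-0.003  1.03  -0.028] d -43.2
```

The buffer touches at -99.15, which is 30 mm past pin contact as specified. I'll ease back to a light touch, set the tray down and check before releasing.

Emit:
move_arm(slide=[[-0.3,0,0],[-0.3,0,0],[0,0,0.5],[0,0,0.5],[0,0,0.5],[0,0,0],[0,0,0]], twist=[[0,0,0],[0,0,0],[0,0,0],[0,0,0],[0,0,0],[0,0,0],[0,0,0]], gripper=[1,1,1,1,1,1,1])

```text
time: 26.75
eef_pos: [681.6, -90.0, 34.6]
tool_rot: [0.0, 0.997, 0.081, 0.0]
contact_force: [-4.2, -0.1, 1.9]
opening: 0.212
```

```bash
python3 -c "from h import *;avg(4)"
```

```text
t 26.95 xy [-98.76 -12.92] z 34.52 F [-4.69  0.65  1.97] T [0.041 0.775 0.041] d -12.5
```

Emit:
move_arm(slide=[[-0.3,0,0],[0,0,0],[0,0,0],[0,0,0],[0,0,0],[0,0,0],[0,0,0],[0,0,0],[0,0,0],[0,0,0],[0,0,-3],[0,0,-6],[0,0,-8],[0,0,-8],[0,0,-8],[0,0,-8],[0,0,-8],[0,0,-8],[0,0,-8],[0,0,0]], twist=[[0,0,0],[0,0,0],[0,0,0],[0,0,0],[0,0,0],[0,0,0],[0,0,0],[0,0,0],[0,0,0],[0,0,0],[0,0,0],[0,0,0],[0,0,0],[0,0,0],[0,0,0],[0,0,0],[0,0,0],[0,0,0],[0,0,0],[0,0,0]], gripper=[1,1,0.6,0.4,0.4,0.4,0.4,0.4,0.4,0.4,0.4,0.4,0.4,0.4,0.4,0.4,0.4,0.4,0.4,0.4])

```text
time: 28.95
eef_pos: [681.9, -90.1, 100.8]
tool_rot: [0.0, 0.997, 0.081, 0.001]
contact_force: [-0.5, -0.0, 0.6]
opening: 0.598
```

Emit:
move_arm(slide=[[-5,0,-5],[-10,0,-5],[-15,0,-5],[-15,0,-5],[-15,0,-5],[-15,0,-5],[-15,0,-5],[-15,0,-5],[-10,0,-5],[-5,0,0],[0,0,0],[0,0,0]], twist=[[0,0,0],[0,0,0],[0,0,0],[0,0,0],[0,0,0],[0,0,0],[0,0,0],[0,0,0],[0,0,0],[0,0,0],[0,0,0],[0,0,0]], gripper=[0.4,0.4,0.4,0.4,0.4,0.4,0.4,0.4,0.4,0.4,0.4,0.4])

```text
time: 30.15
eef_pos: [563.0, -109.2, 144.3]
tool_rot: [-0.0, 0.997, 0.081, -0.0]
contact_force: [0.1, 0.4, -0.8]
opening: 0.599
```

Run:
```python
from h import *
rep()
im=bot.capture("wrist");cv2.imwrite("pics/w6raw.png",im);k=bot.calibration("wrist")
cv2.imwrite("pics/w6.png",cv2.resize(im[:300],(800,469)))
a=bot.capture("scene");cv2.imwrite("pics/s6.png",cv2.resize(a[130:300,150:380],None,fx=3,fy=3))
s=np.sin(RS[2]);c=np.cos(RS[2])
h=.162;o=np.array([776.8+c*-14.2+s*12.9,-60.8-14.2*s-12.9*c]) 
print("expected near plate corners px",proj(k,world(np.array([[-50,y,8.] for y in(-70,-18,18,70)]),(*o,h))).round(1),"shelf",proj(k,world(np.array([[-65,y,z] for y in(-80,50) for z in(38.,48)]),RS)).round(1))
```

```text
t 30.15 z 144.27 riser xy [-218.85  -12.01] head 0.1622 F [0.17 0.41] -0.78 T [ 0.022  0.073 -0.054] op 56.3
expected near plate corners px [[329.5  18.6]
 [271.3  18.6]
 [231.1  18.6]
 [172.9  18.6]] shelf [[335.3   9.1]
 [338.7   5.2]
 [172.9  10.1]
 [169.7   6.3]]
```

View pics/w6.png

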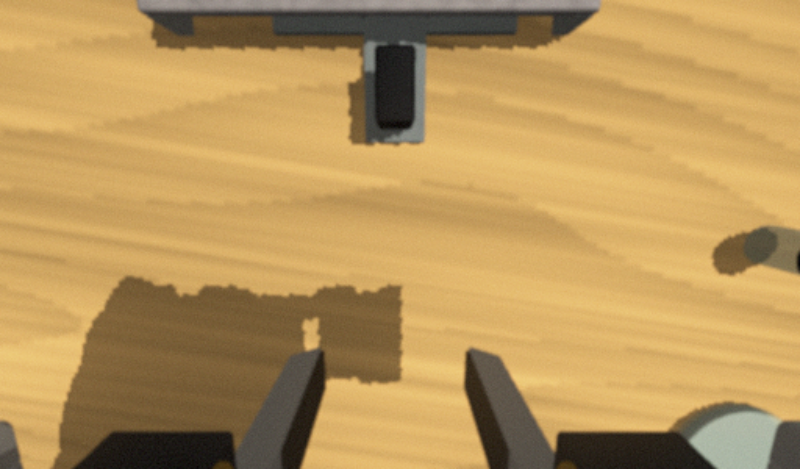

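The grip and tongue stand clear, at about (395,85) in the enlarged picture, and the plate edge lies just under the shelf edge. I'll tilt the camera for a better flushness check.

Emit:
move_arm(slide=[[0,0,-5],[0,0,-5],[0,0,-5],[0,0,-5],[0,0,0],[0,0,0]], twist=[[0,0.1,0],[0,0.1,0],[0,0.1,0],[0,0.1,0],[0,0,0],[0,0,0]], gripper=[0.4,0.4,0.4,0.4,0.4,0.4])

```text
time: 30.85
eef_pos: [559.9, -110.1, 164.2]
tool_rot: [-0.016, 0.977, 0.079, 0.198]
contact_force: [0.6, 0.1, -0.2]
opening: 0.6
```

Run:
```python
from h import *
rep()
im=bot.capture("wrist");cv2.imwrite("pics/w7raw.png",im);k=bot.calibration("wrist")
s=np.sin(RS[2]);c=np.cos(RS[2])
h=.162;o=np.array([776.8+c*-14.2+s*12.9,-60.8-14.2*s-12.9*c]) 
pr=lambda P,S:proj(k,world(np.array(P,float),S))
pl=pr([[-50,-70,8],[-50,70,8]],(*o,h));sh=pr([[-65,-115,38],[-65,115,38],[-65,115,48],[-65,-115,48]],RS)
print(pl.round(1),sh.round(1))
v=proj(k,world(TRAY[4],(*o,h))).round(1);print("grip top",v[1::2].tolist())
a,b=100,400
y0=int(sh[:,1].min())-20
crop=im[max(y0,0):y0+110,100:400];cv2.imwrite("pics/w7.png",cv2.resize(crop,None,fx=2.6,fy=2.6,interpolation=cv2.INTER_CUBIC));print(max(y0,0))
```

```text
t 30.85 z 164.21 riser xy [-222.06  -12.39] head 0.1613 F [ 0.63 -0.03] -0.23 T [ 0.013  0.463 -0.072] op 56.4
[[311.  101.1]
 [191.4 101.1]] [[346.5  89.6]
 [132.2  90.9]
 [128.5  86.6]
 [349.4  85.3]]
grip top [[261.1, 131.4], [240.9, 131.4], [261.0, 96.6], [241.1, 96.6]]
65
```

View pics/w7.png

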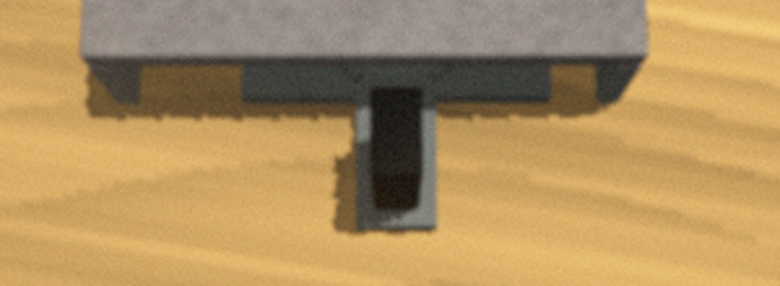

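Run:
```python
from h import *
k=bot.calibration("wrist");g=cv2.GaussianBlur(cv2.imread("pics/w7raw.png",0).astype(float),(7,1),0)
def edge(cols,a,b,sg):
    P=[]
    for c in cols:
        d=sg*np.diff(g[a:b,c]);i=int(np.clip(np.argmax(d),1,len(d)-2));w=np.clip(d[i-1:i+2],0,None);P.append((c,a+i+.5+(w*[-1,0,1]).sum()/w.sum()))
    P=np.array(P);p=np.polyfit(*P.T,1)
    for _ in range(5):
        r=abs(P[:,1]-np.polyval(p,P[:,0]));m=r<max(.5,1.5*np.median(r));p=np.polyfit(*P[m].T,1)
    print("slope",p[0].round(4),"row@250",np.polyval(p,250).round(2),m.mean().round(2));return p
def tor(uv,z):
    w=ray(k,uv,z)[:,:2]-RS[:2];c,s=np.cos(RS[2]),np.sin(RS[2]);return w@np.array([[c,-s],[s,c]])
A=[*range(198,234),*range(272,308)]
for nm,p,z in(("shelf top",edge([*range(140,340)],78,96,-1),48),("plate bottom",edge(A,98,110,1),0),("tongue end",edge([*range(240,266)],146,160,1),0)):
    q=tor(np.array([[u,np.polyval(p,u)] for u in((195,250,310))]),z);print(nm,q.round(1).tolist(),"ang",np.arctan2(-(q[0]-q[2])[0],(q[0]-q[2])[1]).round(4))
print(g[98:110,[205,220,290,300]].round(0).T)
for n in("tray","dish","vial","tube_block","big_dish"):
  for c in("scene","side"):
    bot.capture(c); print(n,c,[(round(float(x["score"]),2),x["box"]) for x in bot.trace(c,n)[:1]])
```

```text
slope -0.0005 row@250 86.39 0.95
slope -0.0491 row@250 106.18 0.78
slope 0.001 row@250 153.73 0.69
shelf top [[-65.3, 45.8], [-65.6, -11.5], [-65.9, -73.9]] ang -0.0055
plate bottom [[-70.0, 54.6], [-67.1, -11.1], [-63.8, -83.0]] ang 0.0451
tongue end [[-124.8, 53.7], [-125.2, -10.8], [-125.8, -81.2]] ang -0.0071
[[ 64.  66.  65.  60.  57.  51.  57.  68.  79.  81.  79.  91.]
 [ 62.  63.  61.  58.  53.  49.  56.  67.  75.  75.  78.  87.]
 [ 61.  59.  61.  55.  48.  48.  64.  82.  88.  87.  85.  94.]
 [ 61.  61.  60.  54.  49.  50.  62.  81.  87.  89.  93. 112.]]
tray scene [(0.57, [245.2, 212.6, 18.5, 27.2])]
tray side [(0.65, [222.9, 169.8, 23.3, 24.6])]
dish scene []
dish side [(0.46, [228.9, 300.1, 109.1, 46.3])]
vial scene [(0.55, [167.8, 277.2, 16.8, 27.3])]
vial side []
tube_block scene [(0.73, [84.1, 261.4, 50.7, 37.6])]
tube_block side [(0.56, [228.1, 298.4, 109.7, 49.9])]
big_dish scene [(0.83, [85.8, 261.2, 48.6, 36.1])]
big_dish side [(0.92, [288.8, 130.1, 29.8, 17.9])]
```

```bash
python3 -c "
from workcell import bot
print(bot.get_obs()['time'],bot.sign_off())"
```

```text
the job is handed in; nothing more can be done
31.9 None
```

The tray is home under the shelf with the pin in its slot. I let go, backed the gripper clear and handed the job in at 31.9 s.

- **Finding the pin:** I pinched the grip, raised the tray 1.5 mm and slid it in until the far edge met the pin at up to about 6 N. A light sideways sweep then dropped the pin into the slot at riser y of about -13 mm.
- **Going home:** I advanced with almost no force until the buffer touched, 30 mm past pin contact as specified. I eased back, set the tray down and opened the gripper.

**Last checks:**
- **Position:** the end of the tongue measured riser x -125.1 (-125 expected), and the shelf edge measured -65.6 (-65 expected). That makes the tray flush to within about 1 mm.
- **Squareness:** the heading agrees with the shelf edge to about 0.002 rad.
- **Other lab ware:** the big dish and tube block show no movement. The vial shows no real shift in the scene view, and the side view never detected it.

**Unsure or disagreeing:**
- **Plate edge:** the automatic fit of the plate's near edge disagreed (0.045 rad). I put this down to the shadow line, because the raw pixel columns show about 0.4 px of tilt.
- **Glass dish:** it is hidden under the shelf, so I could not see it at the end. It was in its cradle when last visible, and no shelf contact was felt.

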